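# Ring for the printer and hold a spring clip open round the print card

### The job

Ring for the printer by pressing the call bell's plunger down to its stop and letting it spring back, then squeeze the handles of the orange spring clip to take it off its rail, and hold it wide open around the middle of the green print card's top edge, one jaw on each side with the edge well inside the gape and the clip not touching the card. Finish while still holding it like that, squeezed open, in the air: do not let the clip close or let go of it. Do not knock the card, and leave the blue clip and everything else where it is.

Things in the scene. Friction and masses are not known exactly. Their poses are not given: they have to be found in the camera images.
- bell (a joint): travel of the bell's plunger in m: 0 up (its spring holds it there), 0.007 fully down on its stop; it takes 1.2 N to start and 4 N to reach the stop. It springs back when let go.
- bell_top (a point): centre of the top of the plunger's brass head, a disc 20 mm across and 8 mm thick, 62 mm above the table when up; it sinks with the plunger straight down. The bell is a steel dome 74 mm across and 44 mm high on a black foot 84 mm across, fixed to the table.
- rail: clip rail, fixed: brown wooden block 70 mm (x) by 210 mm (y) by 22 mm high, origin under its centre; along its middle (y) an upright aluminium fin, 7 mm thick up to 40 mm above the table, then 4 mm thick up to 56 mm. The orange and the blue clip are parked on it side by side, in either order, jaws biting the thin part, jaw tips standing on the step, handles up.
- clip_grip (a point): orange clip: point midway between the ends of its two handles, 98 mm above its jaw tips (138 mm above the table while parked). z up, x the line along which the handles are squeezed (across the fin), y along the hinge pin. Each handle ends here in a flat black pad, 24 mm high, 22 mm long; over both pads it is 52 mm wide when parked (pads lean out 0.25 rad), 20 mm fully squeezed (pads parallel). Top 12 mm above.
- clip_jaw (a joint): opening angle of the orange clip in rad: 0 as parked (jaws 4 mm apart, on the fin), 0.5 fully squeezed to its stop (jaw tips about 28 mm apart). Its spring pushes the handles apart with 3 to 4 N as parked, rising to 10 N at the stop, and shuts the jaws when the handles are let go.
- tip_front (a point): lower inside edge of the jaw pad of the clip's front half (the half on the -x side of point clip_grip), 98 mm below clip_grip.
- tip_far (a point): lower inside edge of the jaw pad of the clip's other half.
- card_edge (a point): middle of the top edge of the green print card, 150 mm above the table. The card is a stiff board 4 mm thick (x, its normal), 150 mm wide (y, along the edge), standing upright and fixed in a wooden block 70 mm by 170 mm by 26 mm high; z up.
- card: the green print card itself (same axes as card_edge); origin 150 mm below the middle of its top edge.
- clip: front (-x) half of the orange clip, which carries the other; origin midway between the jaw tips when parked, 98 mm below clip_grip, same axes; clip_grip is fixed to it and leans with it. Jaw pads are 12 mm high; above them the jaws are hollow for 26 mm. The hinge pin is 48 mm above the tips. Clip 22 mm wide along y, about 65 g.
- blue_grip (a point): the blue clip, same shape as the orange one: point midway between the ends of its handles. To be left alone.
- ink_tin: bystander: dark ink tin, 72 mm across, 75 mm high, origin at the centre of its underside.
- ink_jar: bystander: yellow ink jar with black lid, 64 mm across, 85 mm high, origin at the centre of its underside.
- tape: bystander: blue roll of tape lying flat, 90 mm across, 25 mm high, origin at the centre of its underside.
- squeegee: bystander: squeegee lying flat, wooden bar 260 mm by 32 mm by 28 mm with a red blade, origin under the bar's centre.
- knife: bystander: palette knife 240 mm long lying flat, origin under it.
There are look-alikes about, which are no part of the job. What is meant by the rail is not purple, and is the larger of those in its own colour.

How it is judged:
On the way, in this order (a step that is already met when the one before it is completed fails the run):
1. the bell's plunger is pressed down to its stop (value of joint bell above 0.006 m), for 0.05 s.
2. the orange clip is off its rail, held open by the fingers (height (world z) of clip_grip above 0.165 m and value of joint clip_jaw above 0.2 rad and contact force between the fingers and clip above 2 N and value of joint bell below 0.002 m), for 0.2 s.
At the end, for the whole second after the job is handed in: Orange clip held still by the fingers, open at least 0.35 of 0.5 rad; a jaw on each side of the card, each tip 4 mm or more from its mid-plane, 8 mm or more below the top edge, within 35 mm of the edge's middle; clip and fingers clear of the card, clip clear of the rail; bell plunger up (value of joint clip_jaw above 0.35 rad and ((x of tip_front in the frame of card_edge below -0.004 m and x of tip_far in the frame of card_edge above 0.004 m) or (x of tip_far in the frame of card_edge below -0.004 m and x of tip_front in the frame of card_edge above 0.004 m)) and z of each of tip_front, tip_far in the frame of card_edge below -0.008 m and y of tip_front in the frame of card_edge between -0.035 and 0.035 m and y of tip_far in the frame of card_edge between -0.035 and 0.035 m and contact force between the fingers and clip above 3 N and contact force between each of clip, the fingers and card below 0.2 N and contact force between clip and rail below 0.2 N and linear speed of clip below 0.02 m/s and value of joint bell below 0.002 m); the arm keeps its last pose, push and grip.
It fails at once if the blue clip is shifted by more than 15 mm (distance of blue_grip from where it was at the start of the episode above 0.015 m).
It fails at once if a bystander is shifted by more than 15 mm (distance of any of ink_tin, ink_jar, tape, squeegee, knife from where it was at the start of the episode above 0.015 m).
It fails at once if the card is knocked (more than 5 N on it) (contact force between card and anything else above 5 N).
It also fails if it takes over 51 s, if anything falls off the work surface, if the arm or the gripper's body presses on something with over 40 N, if the wrist force passes 120 N, or if a joint passes its speed limit or range.

### The arm

A 6-joint arm with a two-finger parallel gripper is mounted at the origin on the work surface. World frame = base frame: x ahead of the robot, y to its left, z up, the work surface at z = 0. Lengths are in m, angles in rad, forces in N, time in s.
With the tool pointing down it reaches from about 0.35 to 0.975 m from the base axis. Payload 17.4 kg.
Tool frame: the origin (TCP) lies at the very end of the fingers, on their centre line; the grasp point (between the pads) lies bot.grasp_offset behind it (bot.grasp_offset is the distance from the TCP to the grasp point, in m); z points along the fingers, y is the line along which they close (so a half turn about z gives the same grasp; the last joint's range is limited). The gripper opens to 85 mm and grips with 20 to 120 N. Pads are 22 mm wide; open, the fingers measure 114 mm over their backs; the gripper's body (76 mm by 85 mm) begins 54 mm behind the grasp point. The pads swing forward as they close: fully open they stand 13 mm farther back than shut.
Start: joints at [1.148, 0.116, 1.442, -0, 1.584, -0.038], TCP at [0.253, 0.626, 0.2] pointing down, gripper open.
Joint ranges: [-2.83, 2.83], [-0.83, 2.19], [0.07, 2.5], [-1.14, 4.28], [0.01, 3], [-2.97, 2.97]. Speed limits (rad/s): [1.89, 1.89, 2.22, 3.14, 3.14, 3.14].

### API

Orientations are given as a unit quaternion [w, x, y, z].
In Python, from station import bot gives the robot as it stands. The module is installed in compiled form; this text tells all that it offers.
- The arm moves only by the shell command python3 -m crank 'ROWS' [FORCE]. ROWS is JSON, a list of rows, each a list of 7 numbers: the shift along the tool's x, y, z in cm, then the turn, a rotation vector about the tool's x, y, z in degrees, then the gripper's target within -1 to 1 (fully open at 1, half-way at 0, shut at -1). A call has 1 to 8 rows; each row is the pose to reach, as a shift and turn from the pose commanded when the call began, along the tool's axes at that moment; what a row does not reach only later rows make up. A row lasts 1/10 s, in which the tool goes at most 50 mm and 8.59 degrees, less where a joint would pass 70% of its speed; a pose out of reach is approached as far as the arm can. A call with a gripper value outside its range is refused whole. The fingers move at their own pace and stop on an object; FORCE is the grip in N (left out, the last holds). Time passes only in rows, so rows that repeat a pose let the fingers close. It gives the time, the measured TCP pose, the force, the opening and the grip force at its end, in the units of the state.
- bot.read_state(): the state, without advancing time (a new reading comes with each control period).
- bot.camera(name): name is "scene" or "side" or "wrist"; returns a dict with "color" (384x512x3 uint8, red, green, blue), "fx", "fy", "cx", "cy" (pixels), "k1" (the pictures are not rectified: a ray, as slopes to the right and down, at radius r is drawn at 1 + k1 r^2 times it, then the intrinsics apply), "cam_to_world" (4x4, takes a point from camera to world coordinates). Camera axes: x right, y up, looking along -z (the intrinsics and any distortion apply to the point x, -y, -z); pixel columns grow to the right and rows downward; lengths in m; the calibration is good to about 2 mm. A picture is of the moment at which its call begins. There is no depth.
- bot.close_job(): hands the job in; it is judged then, once.
The state is a dict: "t": time; "q": joint angles; "dq": joint speeds; "effort": joint torques, N m; "tcp_pos": TCP position; "eef_rot": TCP orientation; "contact_force": force on the tool from outside, world axes, zero at the start; "moment": the same for the moment, N m; "opening": finger opening in m; "grip_force": force on a finger pad.
Only numpy, scipy, OpenCV 4.12 (cv2) and the standard library are available. Lean on these libraries where they do the work, as an engineer would, in place of code of your own. Each camera call takes 0.05 s, during which the arm holds its last target. There are 200 camera calls.

## Working session

There is one attempt and no reset: what is moved stays moved. The work goes in short steps, Python scripts to look and compute and a shell command to move; the robot and the scene stay as the last step left them, time stands still between calls to the robot, and variables do not carry over. Pictures are saved under pics/ and viewed, at most 10 in all, crops included, and the job is handed in when it is done.

```bash
mkdir -p pics; cat > h.py <<'E'
import numpy as np, cv2
from station import bot
def shot(n,f=None):
    c=bot.camera(n)
    if f: cv2.imwrite('pics/'+f,c['color'][...,::-1])
    return c
def ray(c,u,v):
    K=np.array([[c['fx'],0,c['cx']],[0,c['fy'],c['cy']],[0,0,1]])
    # x_d = x(1+k1 r^2)
    p=cv2.undistortPoints(np.array([[[u,v]]],float),K,np.array([c['k1'],0,0,0.]))[0,0]
    T=np.array(c['cam_to_world']); d=T[:3,:3]@np.array([p[0],-p[1],-1])
    return T[:3,3],d/np.linalg.norm(d)
def onz(c,u,v,z):
    o,d=ray(c,u,v); return o+d*(z-o[2])/d[2]
def tri(r):
    A=0;b=0
    for o,d in r:
        P=np.eye(3)-np.outer(d,d); A=A+P; b=b+P@o
    return np.linalg.solve(A,b)
def proj(c,X):
    T=np.array(c['cam_to_world']); p=T[:3,:3].T@(np.array(X)-T[:3,3])
    x,y=p[0]/-p[2],-p[1]/-p[2]; k=1+c['k1']*(x*x+y*y)
    return c['fx']*x*k+c['cx'],c['fy']*y*k+c['cy']
E
python3 - <<'E'
from h import *
a=[shot(n) for n in ("scene","side")]
import pickle; pickle.dump(a,open('a.pkl','wb'))
for n,c in zip(("scene","side"),a):
    cv2.imwrite(f'pics/{n}0.png',cv2.resize(c['color'][...,::-1],(800,600),interpolation=cv2.INTER_CUBIC)); print(n,np.round(c['cam_to_world'],2).tolist(),c['k1'],c['fx'])
print(bot.read_state(),bot.grasp_offset)
E
```

```text
scene [[-0.49, -0.53, 0.7, 1.56], [0.87, -0.29, 0.39, 0.55], [-0.01, 0.8, 0.6, 0.94], [0.0, 0.0, 0.0, 1.0]] 0.03972990515500039 429.73634802308635
side [[0.69, 0.46, -0.55, -0.12], [-0.72, 0.43, -0.54, -0.66], [-0.01, 0.78, 0.63, 0.88], [0.0, 0.0, 0.0, 1.0]] -0.011417790801010934 392.1205321324673
{'t': 0.1, 'q': array([ 1.14816918e+00,  1.16426903e-01,  1.44220312e+00,  2.37170681e-05,
        1.58396065e+00, -3.77823306e-02]), 'dq': array([ 0.00032121, -0.00204747, -0.00145557, -0.00091446, -0.00013572,
        0.00082579]), 'effort': array([ 3.06274982e-03, -7.33673429e+01, -6.33785105e+01, -1.00702885e-04,
        5.18196626e-03, -1.38006521e-05]), 'tcp_pos': array([0.25331611, 0.62545577, 0.19904061]), 'eef_rot': array([-1.25406627e-04,  1.91236981e-01,  9.81543768e-01, -4.83137409e-04]), 'contact_force': array([-0.57169623,  0.29261532, -0.65439351]), 'moment': array([-0.04435602,  0.0097732 , -0.03149437]), 'grip_force': 0.0, 'opening': 0.08516587417622569} 0.0187
```

View pics/scene0.png

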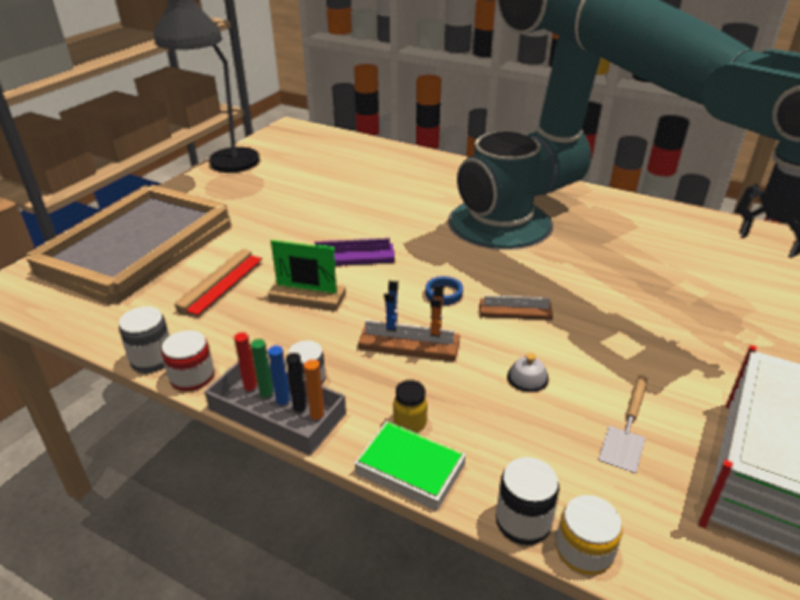

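View pics/side0.png

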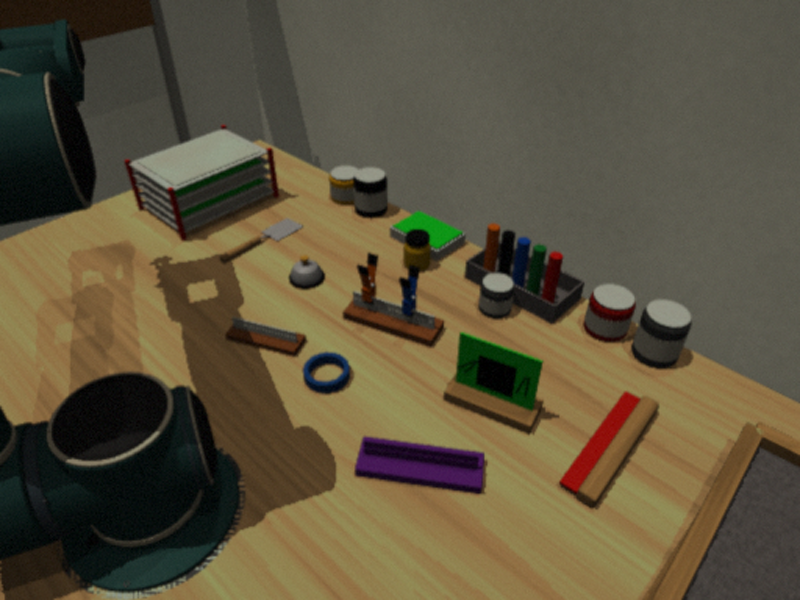

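Candidates (800×600 scene view):
- **Clip:** orange clip (437,312), orange marker (315,390), blue clip (391,305).
- **Rail:** brown with clips (410,340), small brown (515,307), purple (355,250). I choose the larger brown one.
- **Card:** upright green (303,267), flat green pad (410,463). I choose the upright one.
- **Bell:** only one, brass head at (531,357).

Next I check the choice with a close crop.

```bash
python3 - <<'E'
from h import *
import pickle
a=pickle.load(open('a.pkl','rb'))
def crop(c,x,y,w,h,W,H): return cv2.resize(c['color'][y:y+h,x:x+w,::-1],(W,H),interpolation=cv2.INTER_CUBIC)
# scene clip x225..300,y175..231 ; side clip
s=crop(a[0],225,175,75,56,400,299); d=crop(a[1],215,155,75,56,400,299)
s2=crop(a[0],165,145,75,56,400,299); d2=crop(a[1],280,208,75,56,400,299)
cv2.imwrite('pics/c1.png',np.vstack([np.hstack([s,d]),np.hstack([s2,d2])]))
# colour masks
for i,c in enumerate(a):
    hsv=cv2.cvtColor(c['color'],cv2.COLOR_RGB2HSV)
    g=cv2.inRange(hsv,(50,150,60),(70,255,255))
    n,l,st,ce=cv2.connectedComponentsWithStats(g)
    for k in range(1,n):
        if st[k,4]>40: print('green',i,st[k],ce[k].round(1))
    o=cv2.inRange(hsv,(3,150,60),(15,255,255))
    n,l,st,ce=cv2.connectedComponentsWithStats(o)
    for k in range(1,n):
        if st[k,4]>10: print('or',i,st[k],ce[k].round(1))
    b=cv2.inRange(hsv,(15,140,100),(28,255,255))
    n,l,st,ce=cv2.connectedComponentsWithStats(b)
    for k in range(1,n):
        if st[k,4]>5: print('brass',i,st[k],ce[k].round(1))
E
```

```text
green 0 [174 154  41  33 751] [194.9 168.8]
green 0 [162 218  11  34  97] [168.  232.2]
green 0 [ 230  271   65   46 1575] [262.7 292.9]
or 0 [304   0  13  19 211] [309.9   8.8]
or 0 [210   5  15  17 223] [216.8  13. ]
or 0 [227  41  15  19 244] [233.7  50. ]
or 0 [267  48  15  19 267] [273.9  57.1]
or 0 [161  59  34  15 191] [176.8  65. ]
or 0 [126  81  20  12  53] [135.3  86.2]
or 0 [299  88   5  12  45] [300.8  93.5]
or 0 [86 94 33 18 99] [103.  102.8]
or 0 [391 106  19  16 219] [399.6 114. ]
or 0 [466 117   8   9  44] [469.3 120.8]
or 0 [ 52 125   8   4  22] [ 55.7 126.8]
or 0 [119 163  48  37 110] [144.  179.7]
or 0 [308 193  45  10 203] [328.7 199.2]
or 0 [121 196  12   6  13] [126.5 199.5]
or 0 [276 196   6  18  87] [278.6 205.1]
or 0 [150 213  15  32  52] [159.  226.2]
or 0 [230 213  64  17 407] [262.4 220.9]
or 0 [473 229   5  12  12] [474.8 234.5]
or 0 [194 231  13  37 333] [200.7 248.2]
or 0 [112 247  12   3  12] [117.5 248.7]
or 0 [448 315   8  19  19] [451.4 324. ]
brass 0 [337 226   6   5  21] [339.2 228. ]
brass 0 [252 255  22  21 167] [264.5 263.2]
brass 0 [359 330  4
[... 1597 characters left out ...]
1 [ 66 208   6   4   6] [ 68.5 209.3]
brass 1 [ 61 214  12  10  23] [ 67.4 219.8]
brass 1 [ 55 224   5   5  10] [ 56.6 226. ]
brass 1 [ 80 225   6   7  15] [ 82.4 228.7]
brass 1 [ 49 226   5   4   6] [ 50.7 228. ]
brass 1 [ 44 231   7   6  11] [ 47.3 233.5]
brass 1 [ 68 230   6   2   7] [ 70.3 230.6]
brass 1 [ 59 233   9   7  19] [ 63.9 235.6]
brass 1 [ 55 239   3   5   8] [ 55.9 241.1]
brass 1 [ 45 240   9   5  17] [ 48.5 241.7]
brass 1 [285 243  59  29 472] [313.8 257.7]
brass 1 [360 244   4   3   6] [361.3 244.8]
brass 1 [371 254  50  66 800] [395. 287.]
brass 1 [ 411  270  101  114 2141] [456.1 327.3]
brass 1 [452 305   4   3   6] [453.5 306. ]
brass 1 [433 343   5   5   8] [435.2 344.9]
```

View pics/c1.png

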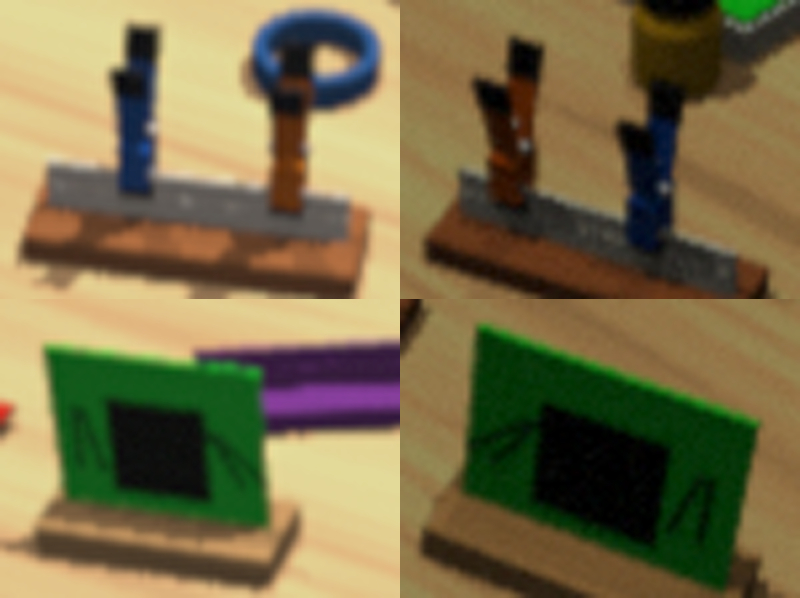

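The crop confirms the choice. The orange clip (crop ≈(290,100) scene, (510,90) side) sits on the larger brown rail, blue beside it. Card top edge runs (46,348)–(264,370) scene and (480,326)–(757,425) side.

```bash
python3 - <<'E'
from h import *
import pickle
a=pickle.load(open('a.pkl','rb'))
k=16/3
S=lambda x,y:(225+x/k-.5+.1,175+y/k-.5+.1)
D=lambda x,y:(215+(x-400)/k-.4,155+y/k-.4)
S2=lambda x,y:(165+x/k-.4,145+(y-299)/k-.4)
D2=lambda x,y:(280+(x-400)/k-.4,208+(y-299)/k-.4)
P=lambda n,ps,pd,z: print(n,'scene',onz(a[0],*ps,z).round(4)if ps else'','side',onz(a[1],*pd,z).round(4)if pd else'','tri',tri([ray(a[0],*ps),ray(a[1],*pd)]).round(4) if ps and pd else '')
P('fin +y end',S(350,200),D(460,172),.056)
P('fin -y end',S(48,162),D(738,255),.056)
P('near+x pad top (scene) / far in side',S(290,83),D(527,40),.149)
P('-x pad top',S(296,40),D(495,82),.149)
P('blue+x',S(127,70),D(668,85),.149)
P('blue-x',S(144,27),D(633,124),.149)
P('card -y end',S2(46,348),D2(757,425),.150)
P('card +y end',S2(264,370),D2(480,326),.150)
P('bell',(339.4,228.),(194.6,164.5),.060)
c=a[1]['color'][155:190,180:210,::-1]; d=a[0]['color'][215:250,322:352,::-1]
cv2.imwrite('pics/bell.png',cv2.resize(np.hstack([d,c]),None,fx=12,fy=12,interpolation=cv2.INTER_CUBIC))
E
```

```text
fin +y end scene [0.5606 0.1205 0.056 ] side [0.5562 0.1155 0.056 ] tri [0.5581 0.1187 0.0533]
fin -y end scene [ 0.617  -0.0601  0.056 ] side [ 0.6158 -0.0639  0.056 ] tri [ 0.6164 -0.0619  0.0547]
near+x pad top (scene) / far in side scene [0.5851 0.089  0.149 ] side [0.5953 0.0913 0.149 ] tri [0.5912 0.0898 0.1525]
-x pad top scene [0.5445 0.0728 0.149 ] side [0.5521 0.0746 0.149 ] tri [0.5492 0.0734 0.1516]
blue+x scene [ 0.6195 -0.0007  0.149 ] side [ 0.6198 -0.0019  0.149 ] tri [ 0.6197 -0.0012  0.1488]
blue-x scene [ 0.5762 -0.0135  0.149 ] side [ 0.578  -0.0126  0.149 ] tri [ 0.5773 -0.0131  0.1497]
card -y end scene [ 0.5713 -0.3316  0.15  ] side [ 0.5671 -0.3365  0.15  ] tri [ 0.5687 -0.3349  0.1477]
card +y end scene [ 0.5252 -0.1909  0.15  ] side [ 0.5302 -0.1934  0.15  ] tri [ 0.5279 -0.192   0.151 ]
bell scene [0.5624 0.2879 0.06  ] side [0.5642 0.2878 0.06  ] tri [0.5636 0.2877 0.0606]
```

View pics/bell.png

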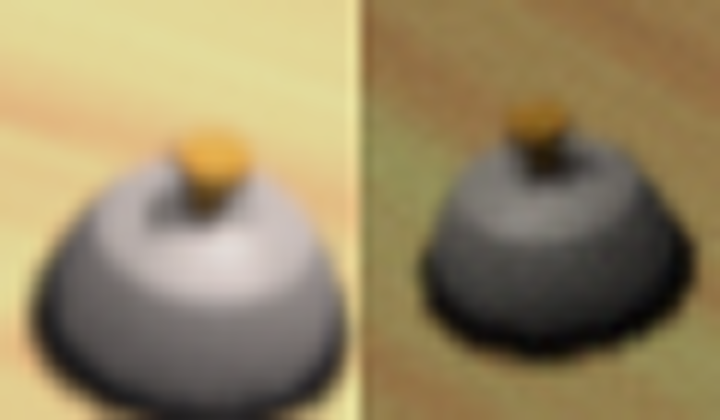

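The crop shows the brass head at crop (212,155) scene and (538,122) side, so the bell is at about (0.5635, 0.288). Moving over it now: fingers shutting, turning the tool to the rail's yaw of about 18°.

```bash
cat >> h.py <<'E'
from scipy.spatial.transform import Rotation as Ro
def need(p,yaw):
    s=bot.read_state(); q=s['eef_rot']; R=Ro.from_quat([q[1],q[2],q[3],q[0]])
    c,n=np.cos(np.radians(yaw)),np.sin(np.radians(yaw))
    G=Ro.from_matrix(np.array([[n,c,0],[-c,n,0],[0,0,-1.]]))  # tool y at yaw, z down
    return (R.inv().apply(np.array(p)-s['tcp_pos'])*100).round(2),(R.inv()*G).as_rotvec(degrees=True).round(2)
E
python3 -m crank '[[-41.4,-19.6,3,0,0,50,-1],[-41.4,-19.6,3,0,0,50,-1],[-41.4,-19.6,3,0,0,50,-1],[-41.4,-19.6,3,0,0,50,-1],[-41.4,-19.6,3,0,0,50,-1],[-41.4,-19.6,3,0,0,50,-1],[-41.4,-19.6,3,0,0,50,-1],[-41.4,-19.6,3,0,0,50,-1]]' 30
python3 -c "
from h import *
print(need([.5635,.288,.09],18),bot.read_state()['q'])"
```

```text
t: 0.9
tcp_pos: [0.5246, 0.3301, 0.1733]
eef_rot: [-0.0, 0.588, 0.809, -0.0]
contact_force: [-0.2, 0.3, -0.0]
opening: 0.0001
grip_force: 0.0Traceback (most recent call last):
  File "<string>", line 3, in <module>
    print(need([.5635,.288,.09],18),bot.read_state()['q'])
          ~~~~^^^^^^^^^^^^^^^^^^^^^
  File "h.py", line 28, in need
    G=Ro.from_matrix(np.array([[n,c,0],[-c,n,0],[0,0,-1.]]))  # tool y at yaw, z down
  File "scipy/spatial/transform/_rotation.pyx", line 1143, in scipy.spatial.transform._rotation.Rotation.from_matrix
ValueError: Non-positive determinant (left-handed or null coordinate frame) in rotation matrix 0: [[ 0.30901699  0.95105652  0.        ]
 [-0.95105652  0.30901699  0.        ]
 [ 0.          0.         -1.        ]].
```

```bash
sed -i 's/\[\[n,c,0\],\[-c,n,0\],/[[-n,c,0],[c,n,0],/' h.py
python3 -m crank '[[0,0,0,0,0,0,-1]]'
python3 -c "
from h import *
print(need([.5635,.288,.09],18),bot.read_state()['q'])"
```

```text
t: 1.0
tcp_pos: [0.5265, 0.3277, 0.1725]
eef_rot: [0.0, 0.59, 0.807, -0.001]
contact_force: [0.4, 1.9, -0.6]
opening: -0.0001
grip_force: 0.0
(array([-4.9 ,  2.33,  8.25]), array([-0.06,  0.08, -0.31])) [ 5.16227785e-01  6.56036954e-03  1.59994626e+00 -1.13766875e-03
  1.53635335e+00  2.07559968e-01]
```

```bash
python3 -m crank '[[-4.9,2.3,2,0,0,0,-1],[-4.9,2.3,6,0,0,0,-1],[-4.9,2.3,8.8,0,0,0,-1],[-4.9,2.3,8.8,0,0,0,-1],[-4.9,2.3,8.8,0,0,0,-1]]'
python3 -c "
from h import *
print(need([.5635,.288,.055],18))"
```

```text
t: 1.5
tcp_pos: [0.5604, 0.2928, 0.0862]
eef_rot: [-0.0, 0.588, 0.809, -0.0]
contact_force: [-0.5, 0.6, 0.6]
opening: -0.0001
grip_force: 0.0
(array([-0.55,  0.14,  3.12]), array([-0.02, -0.  , -0.02]))
```

```bash
python3 -m crank '[[-0.55,0.15,1.5,0,0,0,-1],[-0.55,0.15,2.6,0,0,0,-1],[-0.55,0.15,3.1,0,0,0,-1],[-0.55,0.15,3.1,0,0,0,-1]]'
python3 -c "
from h import *
print(need([.5635,.288,.0545],18)); shot('side','b1.png')"
```

```text
t: 1.9
tcp_pos: [0.5634, 0.2876, 0.0537]
eef_rot: [-0.0, 0.588, 0.809, -0.0]
contact_force: [-0.9, -0.9, -0.6]
opening: -0.0002
grip_force: 0.0
(array([ 0.04,  0.03, -0.08]), array([-0.07,  0.  , -0.05]))
```

```bash
python3 - <<'E'
from h import *
a=shot('side')['color'][120:205,140:250,::-1]; b=shot('scene')['color'][170:255,285:395,::-1]
cv2.imwrite('pics/b2.png',cv2.resize(np.hstack([a,b]),(792,306),interpolation=cv2.INTER_CUBIC)); print(bot.read_state()['contact_force'])
E
```

```text
[-1.08765173 -0.3051674   0.34101992]
```

View pics/b2.png

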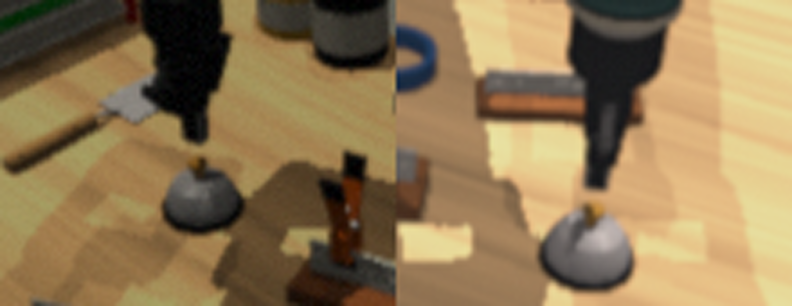

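The tip, at crop (195,140) side and (597,187) scene, is still above the bell head at (197,163) / (594,210). I'll triangulate it against the reported TCP.

```bash
python3 - <<'E'
from h import *
a=shot('scene');b=shot('side')
print(tri([ray(a,340.8,221.9),ray(b,194.2,158.9)]),tri([ray(a,285+(594-396)/3.6,170+208/3.6),ray(b,140+197/3.6,120+160/3.6)]))
print(proj(a,[.5634,.2876,.0537]),proj(b,[.5634,.2876,.0537]))
E
```

```text
[0.56396825 0.2883039  0.0851318 ] [0.56343756 0.2884247  0.06110369]
(np.float64(338.97997247481646), np.float64(229.69593838766707)) (np.float64(194.6408444655514), np.float64(166.035797015271))
```

```bash
python3 -m crank '[[0,0,0.5,0,0,0,-1],[0,0,1,0,0,0,-1],[0,0,1.5,0,0,0,-1],[0,0,1.5,0,0,0,-1]]'
python3 - <<'E'
from h import *
a=shot('side')['color'][120:205,140:250,::-1]; b=shot('scene')['color'][170:255,285:395,::-1]
cv2.imwrite('pics/b3.png',cv2.resize(np.hstack([a,b]),(792,306),interpolation=cv2.INTER_CUBIC)); print(bot.read_state())
E
```

```text
t: 2.55
tcp_pos: [0.5633, 0.2874, 0.0384]
eef_rot: [-0.0, 0.588, 0.809, -0.001]
contact_force: [-1.0, 0.6, 0.4]
opening: 0.0
grip_force: 0.0
{'t': 2.65, 'q': array([ 4.31476202e-01,  1.13515185e-01,  1.70959362e+00, -1.99738221e-05,
        1.31882222e+00,  1.18105786e-01]), 'dq': array([-5.74275991e-04, -4.91790027e-03, -7.15252580e-03, -2.52372717e-05,
        1.07433237e-03, -8.65495093e-04]), 'effort': array([-8.98124581e-04, -6.80959654e+01, -5.84205902e+01, -5.17915123e-05,
       -2.76937993e-02,  8.85702025e-05]), 'tcp_pos': array([0.56368849, 0.28759327, 0.03936463]), 'eef_rot': array([-7.42436861e-05,  5.88102279e-01,  8.08786548e-01, -1.52330264e-04]), 'contact_force': array([ 0.07696552, -0.06053405,  1.17176852]), 'moment': array([-0.01826418,  0.00145105,  0.00226915]), 'grip_force': 0.0, 'opening': -0.0002460662381896662}
```

View pics/b3.png

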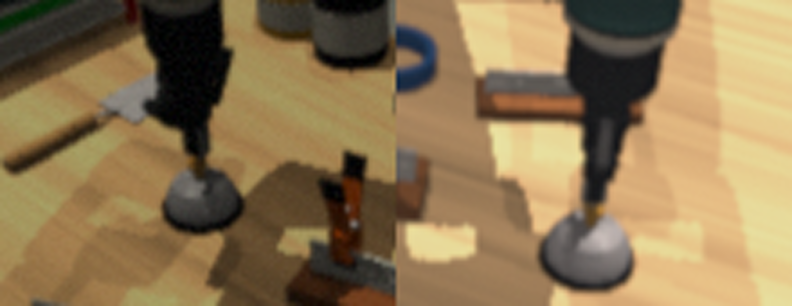

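The tip is now just above the head, at (197,155) side and (597,203) scene. The true tip is therefore about 29 mm above the reported TCP z. I'll continue down, watching the force.

```bash
python3 -m crank '[[0,0,0.3,0,0,0,-1],[0,0,0.6,0,0,0,-1],[0,0,0.9,0,0,0,-1],[0,0,0.9,0,0,0,-1]]'; python3 -m crank '[[0,0,0.2,0,0,0,-1],[0,0,0.3,0,0,0,-1],[0,0,0.3,0,0,0,-1]]'
```

```text
t: 3.05
tcp_pos: [0.5637, 0.2876, 0.0301]
eef_rot: [-0.0, 0.588, 0.809, -0.0]
contact_force: [0.4, -0.9, 2.3]
opening: -0.0002
grip_force: 0.6
t: 3.35
tcp_pos: [0.5638, 0.2876, 0.0276]
eef_rot: [0.0, 0.588, 0.809, 0.0]
contact_force: [-0.3, 0.3, 2.1]
opening: 0.0001
grip_force: 1.1
```

```bash
python3 -m crank '[[0,0,0.3,0,0,0,-1],[0,0,0.4,0,0,0,-1],[0,0,0.4,0,0,0,-1]]'; python3 -m crank '[[0,0,0.15,0,0,0,-1],[0,0,0.2,0,0,0,-1],[0,0,0.2,0,0,0,-1]]'
```

```text
t: 3.65
tcp_pos: [0.5639, 0.2877, 0.0236]
eef_rot: [0.0, 0.588, 0.809, 0.0]
contact_force: [-0.2, -0.3, 3.9]
opening: -0.0005
grip_force: 1.9
t: 3.95
tcp_pos: [0.5641, 0.2878, 0.0232]
eef_rot: [0.0, 0.588, 0.809, 0.0]
contact_force: [-6.2, -3.0, 16.9]
opening: -0.0002
grip_force: 8.7
```

Plunger reached its stop: 17 N at reported z 0.0233, where the head is at a true 0.055. So true tip z ≈ reported + 0.032. Now lift, open, and move above the clip.

```bash
python3 -m crank '[[0,0,-4,0,0,0,-1],[0,0,-9,0,0,0,0],[0,0,-14,0,0,0,1],[-5,-1.5,-14,0,0,0,1],[-10,-3,-14,0,0,0,1],[-15,-4.5,-14,0,0,0,1],[-19.8,-5.8,-14,0,0,0,1],[-19.8,-5.8,-14,0,0,0,1]]' 30; python3 -m crank '[[0,0,0,0,0,0,1],[0,0,0,0,0,0,1]]'
python3 - <<'E'
from h import *
print(need([.570,.0815,.085],18))
w=shot('wrist');a=shot('scene')['color'][130:230,210:310,::-1];b=shot('side')['color'][120:220,190:290,::-1]
im=cv2.resize(w['color'][...,::-1],(400,300))
im=np.hstack([im,cv2.resize(b,(400,300))]); im=np.vstack([im,np.hstack([cv2.resize(a,(400,300))]*2)])
cv2.imwrite('pics/w1.png',im)
for p in ([.570,.0815,.138],[.570,.0815,.150]): print(proj(w,p))
E
```

```text
t: 4.75
tcp_pos: [0.5694, 0.0771, 0.1614]
eef_rot: [0.0, 0.59, 0.808, -0.0]
contact_force: [-0.3, -0.4, 0.2]
opening: 0.0853
grip_force: 0.0
t: 4.95
tcp_pos: [0.5695, 0.0821, 0.1614]
eef_rot: [-0.0, 0.588, 0.809, 0.0]
contact_force: [0.0, -0.6, 0.1]
opening: 0.0853
grip_force: 0.0
(array([-0.08,  0.03,  7.64]), array([-0.01, -0.02, -0.04]))
(np.float64(251.72978435748644), np.float64(215.74502935632722))
(np.float64(251.71158135752682), np.float64(223.49197681933794))
```

View pics/w1.png

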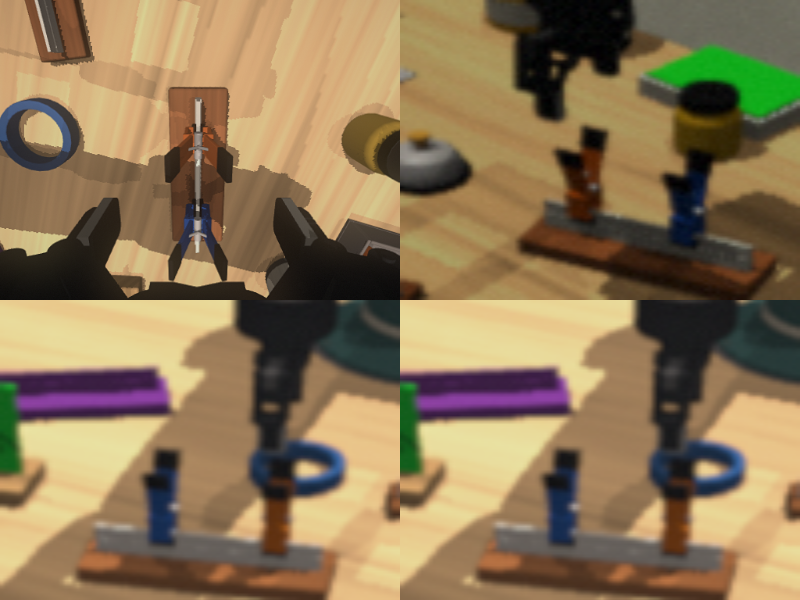

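The wrist view shows the orange pads at (172,165)/(224,163), centred between the fingers (u≈198) and aligned with the fin. The side view shows the fingers above the orange clip, so I descend and squeeze.

```bash
python3 -m crank '[[0,0,3,0,0,0,1],[0,0,6,0,0,0,1],[0,0,7.6,0,0,0,1],[0,0,7.6,0,0,0,1]]' 30; python3 -m crank '[[0,0,0,0,0,0,0],[0,0,0,0,0,0,-0.3],[0,0,0,0,0,0,-0.6],[0,0,0,0,0,0,-1],[0,0,0,0,0,0,-1],[0,0,0,0,0,0,-1]]' 30
python3 - <<'E'
from h import *
a=shot('scene')['color'][130:230,210:310,::-1];b=shot('side')['color'][120:220,190:290,::-1]
cv2.imwrite('pics/g1.png',cv2.resize(np.hstack([b,a]),(800,400),interpolation=cv2.INTER_CUBIC))
E
```

```text
t: 5.5
tcp_pos: [0.5685, 0.082, 0.0833]
eef_rot: [-0.001, 0.588, 0.809, -0.001]
contact_force: [-0.4, 0.0, 1.1]
opening: 0.0855
grip_force: 0.0
t: 6.1
tcp_pos: [0.5698, 0.0814, 0.0862]
eef_rot: [0.0, 0.588, 0.809, 0.0]
contact_force: [-0.2, 0.3, -0.9]
opening: 0.0191
grip_force: 33.6
```

View pics/g1.png

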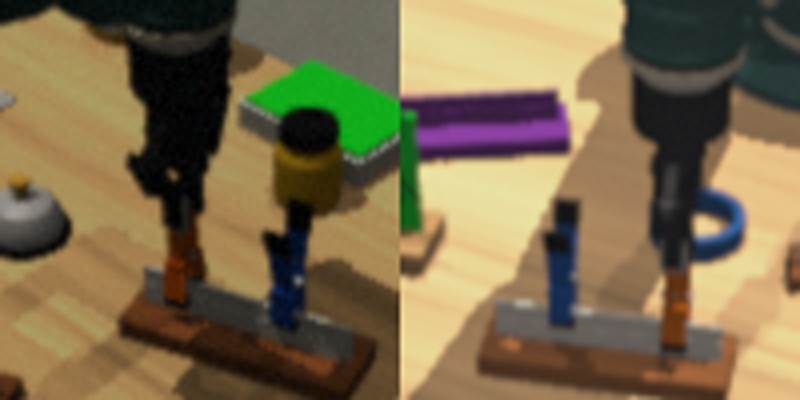

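Opening is 19 mm, so the clip is fully squeezed. In the side crop it still stands upright at (180,270) with its jaws spread. Lifting.

```bash
python3 -m crank '[[0,0,-2,0,0,0,-1],[0,0,-5,0,0,0,-1],[0,0,-8,0,0,0,-1],[0,0,-11,0,0,0,-1],[0,0,-14,0,0,0,-1],[0,0,-14,0,0,0,-1],[0,0,-14,0,0,0,-1],[0,0,-14,0,0,0,-1]]'; python3 -m crank '[[-4,-1.6,0,0,0,2,-1],[-8,-3.2,0,0,0,2,-1],[-12,-4.8,0,0,0,2,-1],[-16,-6.4,0,0,0,2,-1],[-20,-8,0,0,0,2,-1],[-24,-9.6,0,0,0,2,-1],[-28,-11.2,0,0,0,2,-1],[-32,-12.7,0,0,0,2,-1]]'; python3 -m crank '[[0,0,0,0,0,0,-1],[0,0,0,0,0,0,-1],[0,0,0,0,0,0,-1]]'
python3 - <<'E'
from h import *
print(need([.5483,-.2635,.178],16))
w=shot('wrist');s=shot('scene');d=shot('side')
import pickle; pickle.dump([s,d,w],open('b.pkl','wb'))
a=s['color'][90:190,150:250,::-1];b=d['color'][150:250,275:375,::-1]
im=cv2.resize(np.hstack([b,a]),(800,400),interpolation=cv2.INTER_CUBIC)
cv2.imwrite('pics/p1.png',im)
E
```

```text
t: 7.0
tcp_pos: [0.5692, 0.0813, 0.2243]
eef_rot: [-0.001, 0.588, 0.809, -0.001]
contact_force: [1.1, -0.0, -0.6]
opening: 0.0187
grip_force: 33.6
t: 7.8
tcp_pos: [0.5466, -0.2638, 0.2243]
eef_rot: [-0.001, 0.602, 0.798, -0.0]
contact_force: [0.5, 0.2, -0.9]
opening: 0.0189
grip_force: 33.6
t: 8.1
tcp_pos: [0.5474, -0.2613, 0.2249]
eef_rot: [-0.001, 0.602, 0.799, 0.0]
contact_force: [0.8, -0.4, -0.6]
opening: 0.0188
grip_force: 33.6
(array([-0.24,  0.03,  4.69]), array([-0.03, -0.05, -0.02]))
```

View pics/p1.png

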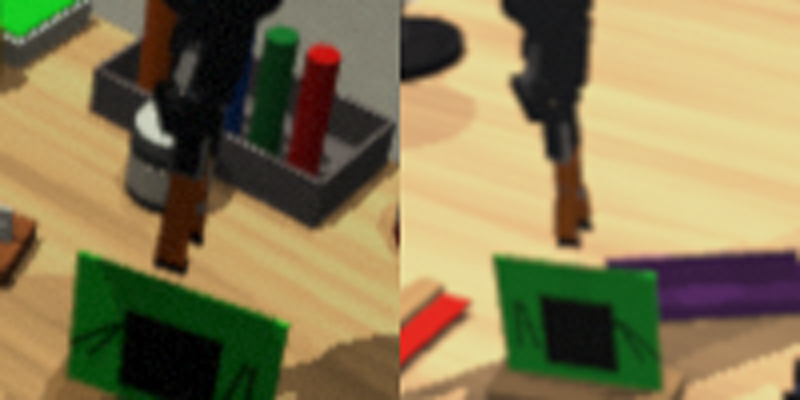

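Clip held open above the card, tips at (170,268)/(197,243) in the side crop and (568,242)/(585,228) in the scene crop. Measuring them against the card edge.

```bash
python3 - <<'E'
from h import *
import pickle
s,d,w=pickle.load(open('b.pkl','rb'))
D=lambda x,y:(275+x/4-.4,150+y/4-.4); S=lambda x,y:(150+(x-400)/4-.4,90+y/4-.4)
A=tri([ray(s,*S(585,229)),ray(d,*D(170,269))]);B=tri([ray(s,*S(568,243)),ray(d,*D(197,244))])
e=[tri([ray(s,*S(495,257)),ray(d,*D(289,324))]),tri([ray(s,*S(657,272)),ray(d,*D(79,254))])]
print(A,B,(A+B)/2,e,sum(e)/2)
for k,(ps,pd) in enumerate([(S(585,229),D(170,269)),(S(568,243),D(197,244))]): print(onz(s,*ps,.18),onz(d,*pd,.18))
E
```

```text
[ 0.53204009 -0.26232966  0.1773939 ] [ 0.56123326 -0.26087683  0.17920446] [ 0.54663668 -0.26160324  0.17829918] [array([ 0.56996422, -0.3341052 ,  0.1484634 ]), array([ 0.526391  , -0.19325239,  0.15105728])] [ 0.54817761 -0.26367879  0.14976034]
[ 0.53464242 -0.2578037   0.18      ] [ 0.53088404 -0.26530789  0.18      ]
[ 0.56080657 -0.25695175  0.18      ] [ 0.56271773 -0.26384984  0.18      ]
```

```bash
python3 -m crank '[[-0.2,0.1,0,0,0,0,-1],[-0.2,0.1,1,0,0,0,-1],[-0.2,0.1,2,0,0,0,-1],[-0.2,0.1,2.5,0,0,0,-1],[-0.2,0.1,3,0,0,0,-1],[-0.2,0.1,3.5,0,0,0,-1],[-0.2,0.1,4,0,0,0,-1],[-0.2,0.1,4.5,0,0,0,-1]]'; python3 -m crank '[[0,0,0,0,0,0,-1],[0,0,0,0,0,0,-1],[0,0,0,0,0,0,-1],[0,0,0,0,0,0,-1]]'
python3 - <<'E'
from h import *
s=shot('scene');d=shot('side');w=shot('wrist')
a=s['color'][115:175,165:225,::-1];b=d['color'][180:240,290:350,::-1]
im=np.hstack([cv2.resize(b,(400,400),interpolation=cv2.INTER_CUBIC),cv2.resize(a,(400,400),interpolation=cv2.INTER_CUBIC)])
cv2.imwrite('pics/f1.png',im); print(need([.5483,-.2635,.178],16))
E
```

```text
t: 9.05
tcp_pos: [0.5489, -0.2639, 0.1802]
eef_rot: [0.0, 0.602, 0.798, 0.0]
contact_force: [0.0, -0.3, -0.6]
opening: 0.019
grip_force: 33.6
t: 9.45
tcp_pos: [0.549, -0.2639, 0.1809]
eef_rot: [0.0, 0.602, 0.798, 0.0]
contact_force: [-0.9, -0.1, -0.3]
opening: 0.0189
grip_force: 33.6
(array([ 0.05, -0.06,  0.27]), array([ 0.01,  0.01, -0.05]))
```

View pics/f1.png

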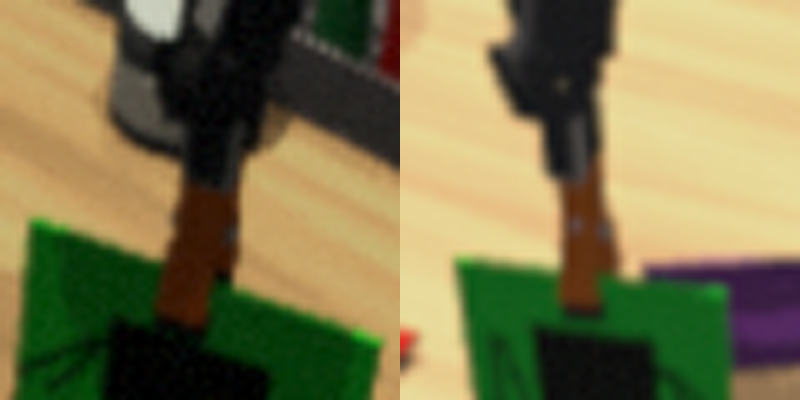

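Each view shows one jaw in front of the card: tip at (183,325) in the side crop and (582,312) in the scene crop. The other jaw goes behind the card in both, the tips are about 16 mm below the edge, and there is no contact force. Handing in.

```bash
python3 -c "
from station import bot
print(bot.close_job())"
```

```text
the job is handed in; nothing more can be done
None
```

I rang the bell, took the orange clip off its rail, and handed in at about 9.6 s with the clip held squeezed open around the middle of the card's top edge: one jaw on each side, tips about 16 mm below it, no contact force showing. The hand-in returned no verdict.

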